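# Hang the findings bin on the louvred rail

## Robot

A 6-joint arm with a two-finger parallel gripper is mounted at the origin on the work surface. World frame = base frame: x ahead of the robot, y to its left, z up, the work surface at z = 0. Lengths are in mm, angles in degrees, forces in N, time in s.
With the tool pointing down it reaches from about 350 to 850 mm from the base axis. Payload 8.1 kg.
Tool frame: the origin (TCP) lies midway between the tips of the shut fingers; the grasp point (between the pads) lies 19 mm behind it; z points along the fingers, x is the direction in which the jaws open and shut, and the axes are right-handed (so a half turn about z gives the same grasp; the last joint's range is limited). The gripper opens to 85 mm and grips with 20 to 120 N. Pads are 22 mm wide; open, the fingers measure 114 mm over their backs; the gripper's body (76 mm by 85 mm) begins 54 mm behind the grasp point. The pads swing forward as they close: fully open they stand 13 mm farther back than shut.
Start: joints at [61.284, 7.471, 85.268, -0, 87.261, -4.893], TCP at [242.333, 548.89, 231.292] pointing down, gripper open.
Joint ranges: [-169.43, 169.43], [-51.17, 129.36], [1.28, 143.12], [-76.62, 256.62], [0, 156.53], [-152.29, 152.29]. Speed limits (degrees/s): [136.94, 136.94, 159.86, 180, 180, 180].

## Interface

Orientations are given as [roll, pitch, yaw] about the fixed x, y, z axes, in that order (R = Rz(yaw) Ry(pitch) Rx(roll)).
In Python, from bench import monitor, cams, r gives the robot as it stands.
- The arm moves only by the tool jog_arm, never from a script. Its arguments are lists of equal length, an entry for each row: "offset": the shift along the tool's x, y, z in mm, a list of three; "delta_rot": the turn, a rotation vector about the tool's x, y, z in degrees, a list of three; "jaw": the opening in per cent of the stroke, from 0 (shut) to 100 (fully open). In form: {"offset": [[x, y, z], ...], "delta_rot": [[rx, ry, rz], ...], "jaw": [jaw, ...]}. A call has 1 to 20 rows; each row shifts and turns the pose as measured when the row begins, along the tool's axes as they then stand; what a row does not reach is not made up. A row lasts 1/10 s, in which the tool goes at most 50 mm and 8.59 degrees, less where a joint would pass 70% of its speed; a pose out of reach is approached as far as the arm can. A call is refused whole if a number of a shift passes 50 or a number of a turn 8.59, either way. A call with a gripper value outside its range is refused whole. The fingers move at their own pace and stop on an object; "newtons" is the grip in N (left out, the last holds). Time passes only in rows, so rows that do not move let the fingers close. It gives the time, the measured TCP pose, the force and the opening at its end, in the units of the state.
- monitor.sense(): the state, without advancing time (a new reading comes with each control period).
- cams.snapshot(name): name is "scene" or "top"; returns (picture, depth): 400x640x3 uint8, red, green, blue; 400x640 float32, mm along the optical axis (not along the pixel's ray), 0 where there is no reading.
- cams.camera_model(name): a dict with "K" (3x3 intrinsics, pixels), "camera_from_world" (4x4, takes a point from world to camera coordinates). Camera axes: x right, y down, z forward; pixel columns grow to the right and rows downward; lengths in mm; the calibration is good to about 2 mm. A picture is of the moment at which its call begins. camera_model takes no time and is no camera call.
- r.hand_in(): hands the job in, once; it reports no verdict.
The state is a dict: "time": time; "joint_pos": joint angles; "qd": joint speeds; "joint_efforts": joint torques, N m; "tool_pos": TCP position; "tcp_rot": TCP orientation; "ft_force": force on the tool from outside, world axes, zero at the start; "wrist_torque": the same for the moment, N m; "finger_gap": finger opening in mm.
Only numpy, scipy, OpenCV 4.12 (cv2) and the standard library are available. Lean on these libraries where they do the work, as an engineer would, in place of code of your own. Each camera call takes 0.05 s, during which the arm holds its last target.

## Task

Take the loose grey parts bin from the bench and hang it on the louvred rail by its back lip, a few centimetres clear of the upright stop on the stop's empty side, then slide it along the rail until it butts snugly against the stop and leave it hanging there. The rail's height is only roughly known, so feel for it: set the bin down on the rail without letting it drop, never force it against the rack (press no harder than about 10 N), and leave the other things on the bench where they are.

Things in the scene. Friction and masses are not known exactly. Their poses are not given: they have to be found in the camera images.
- bin: Loose open grey plastic bin with a lip at its back; 100 long (x) x 60 wide (y) x 55 mm high, walls 3 mm, 0.15 to 0.31 kg. Origin: centre of underside, z up. Tall back at +x (outer face x = 50 mm), low front (30 mm high) at -x. Sides are full height from x = -30 to 50 mm; pinch them from above across the 60 mm width. A like bin hangs fixed on the rack.
- lip (a point): Middle of the lower edge of the bin's lip tab, at (57.5, 0, 40) mm in the bin's frame. The lip's web juts out along the top of the back, x = 50 to 59 mm, underside at z = 52 mm; the tab hangs from it at x = 56 to 59 mm down to z = 40 mm, 56 mm wide. The slot between back wall and tab, 6 mm wide, 12 mm deep, open below, takes the rail.
- rack: Louvred rack fixed on the bench, 450 mm wide, foot plate 8 mm thick. Origin: on the bench below the middle of the rail; z up, y along the rail, x away from the side where bins hang (they hang on its -x side, fronts to -x). Two uprights 18 mm square at y = -212 and +212 mm, x = 3 to 21 mm, 203 mm high. A neighbour bin hangs from y = 128 to 188 mm.
- rail (a point): Fixed mark on the rack at (0, 0, 147.5) mm; it does not follow the rail. The rail: a rigid steel strip 3 mm thick (rack x = -1.5 to 1.5 mm), 55 mm high, from y = -215 to 215 mm. Its top edge is set anywhere from 130 to 165 mm above the bench, unreported. Free space behind. Hung: strip in the lip's slot, web resting on the top edge, back wall against its front.
- stop: Rigid upright stop bar on the rack in front of the rail, 0 to 60 mm along +y from its middle. Origin: at bench level in the rail's mid plane, in the plane of the bar's flat -y face; axes as the rack's. Bar: y = 0 to 8, x = -32 to -6, z = 30 to 145 mm; clamp block below z = 58 mm. The rail on its -y side is empty; the bin's +y side (y = 30 mm) goes against it. Does not give: 5 N is enough.
- dish: Bystander: round shallow ceramic dish, 170 mm across, 28 mm high; origin under its centre.
- hammer: Bystander: hammer lying on the bench, 220 mm long along its x.
- pinbox: Bystander: small cardboard box, 85 x 60 x 28 mm, no lip; origin under its centre.
- jar: Bystander: small amber jar, 48 mm across, 50 mm high; origin under its centre.
- ringblank: Bystander: steel ring blank, 25 mm across, 12 mm high.
Not all that is in view belongs to the job. There is more than one size of the bin; the one meant has the size given above.

How it is judged:
By the outcome, as a careful person would: the job done as asked, in the order asked, and still so for the second after the job is handed in, with the robot touching nothing.
It also fails if it takes over 61 s, if anything falls off the work surface, if the arm or the gripper's body presses on something with over 40 N, if the wrist force passes 120 N, or if a joint passes its speed limit or range.

## Working session

There is one attempt and no reset: what is moved stays moved. The work goes in short steps, Python scripts to look and compute and a tool call to move; the robot and the scene stay as the last step left them, time stands still between calls to the robot, and variables do not carry over. Pictures are saved under pics/ and viewed, and the job is handed in when it is done.

Besides the shell and the picture viewer there is one more tool, called after ">>>" as name(argument=value, ...) on one line, values as JSON. jog_arm: Moves the arm, as the interface text tells. Its arguments: {"type":"object","properties":{"offset":{"type":"array","items":{"type":"array","items":{"type":"number"}}},"delta_rot":{"type":"array","items":{"type":"array","items":{"type":"number"}}},"jaw":{"type":"array","items":{"type":"number"}},"newtons":{"type":"number"}},"required":["offset","delta_rot","jaw"]}

```bash
ls; mkdir -p pics; python3 - <<'E'
from bench import monitor,cams,r
import cv2,numpy as np,pickle
print(monitor.sense())
for n in("scene","top"):
    p,d=cams.snapshot(n); m=cams.camera_model(n)
    cv2.imwrite(f"pics/{n}0.png",p[:,:,::-1]); pickle.dump((p,d,m),open(f"{n}0.pkl","wb"))
    print(n,m["K"],np.round(m["camera_from_world"],3), (d>0).mean())
E
```

```text
pics
{'time': 0.0, 'joint_pos': array([ 6.12838591e+01,  7.51419335e+00,  8.53302506e+01, -1.48238898e-03,
        8.72609168e+01, -4.89620247e+00]), 'qd': array([ 0.00357792, -0.0456406 ,  0.00904887, -0.00715522, -0.05070097,
       -0.09522935]), 'joint_efforts': array([ 4.40968925e-04, -5.69399321e+01, -5.00552416e+01, -1.38982459e-04,
        1.51069608e-02,  9.25361223e-05]), 'tool_pos': array([242.07037959, 548.39761388, 230.24465371]), 'tcp_rot': array([-1.79992483e+02,  1.05102629e-01,  6.61801406e+01]), 'ft_force': array([ 0.69689058, -0.03955741, -0.43580747]), 'wrist_torque': array([0.00454737, 0.02666241, 0.00797757]), 'finger_gap': 85.81892943167476}
scene [[505.85112012   0.         318.87030599]
 [  0.         505.85112012 198.68679813]
 [  0.           0.           1.        ]] [[ 6.900000e-01  7.240000e-01  1.300000e-02 -3.402450e+02]
 [ 4.220000e-01 -3.880000e-01 -8.190000e-01 -1.436470e+02]
 [-5.880000e-01  5.710000e-01 -5.730000e-01  1.800155e+03]
 [ 0.000000e+00  0.000000e+00  0.000000e+00  1.000000e+00]] 0.99622265625
top [[418.33050797   0.         314.71258052]
 [  0.         418.33050797 194.42313357]
 [  0.           0.           1.        ]] [[ 2.300000e-02 -1.000000e+00  7.000000e-03 -5.815100e+01]
 [-9.920000e-01 -2.400000e-02 -1.220000e-01  4.969990e+02]
 [ 1.230000e-01 -4.000000e-03 -9.920000e-01  1.239035e+03]
 [ 0.000000e+00  0.000000e+00  0.000000e+00  1.000000e+00]] 0.996078125
```

View pics/scene0.png

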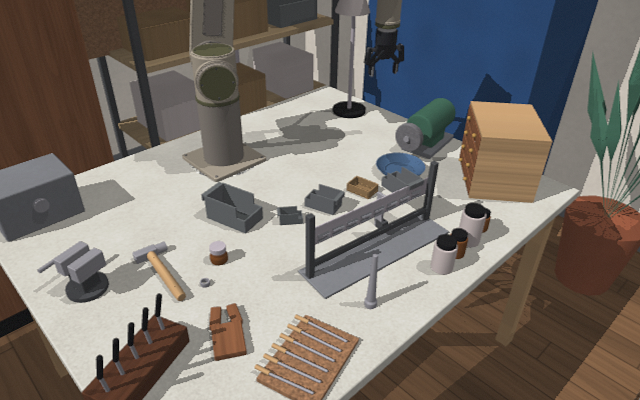

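View pics/top0.png

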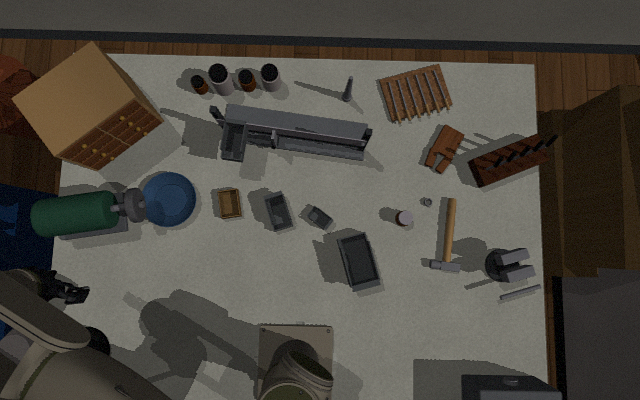

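Three loose grey bins are visible in the top view: large at (360,262), medium at (278,211) and small at (319,217). The rack runs from (215,115) to (370,135), the stop is near (274,140) and the neighbour bin at (233,140). I'll measure them with depth.

```bash
cat > h.py <<'E'
import numpy as np,pickle,cv2
def load(n,k=0): return pickle.load(open(f"{n}{k}.pkl","rb"))
def world(n,k=0):
    p,d,m=load(n,k); K=m["K"];T=np.linalg.inv(m["camera_from_world"])
    v,u=np.mgrid[0:400,0:640]
    c=np.stack([(u-K[0,2])/K[0,0]*d,(v-K[1,2])/K[1,1]*d,d],-1)
    W=c@T[:3,:3].T+T[:3,3]; W[d<=0]=np.nan
    return p,W
def ray(m,u,v,z):
    K=m["K"];T=np.linalg.inv(m["camera_from_world"])
    dr=T[:3,:3]@np.array([(u-K[0,2])/K[0,0],(v-K[1,2])/K[1,1],1]);o=T[:3,3]
    return o+dr*(z-o[2])/dr[2]
E
python3 - <<'E'
from h import *
for n,regs in(("top",{"large":(330,225,390,300),"med":(258,185,300,235),"small":(300,198,340,235),"rack":(200,95,380,165),"box":(214,183,246,224)}),("scene",{"large":(195,175,268,235),"med":(300,180,347,217),"small":(274,202,304,228)})):
    p,W=world(n)
    for k,(a,b,c,d) in regs.items():
        w=W[b:d,a:c].reshape(-1,3)
        w=w[w[:,2]>6]
        q=cv2.minAreaRect(w[w[:,2]>(20 if k!="rack" else 4)][:,:2].astype(np.float32))
        print(n,k,len(w),"zmax",np.percentile(w[:,2],[50,90,97,100]).round(),"rect",q)
    print("floor z",np.nanmedian(W[230:240,400:420] if n=="top" else W[150:160,290:300],axis=(0,1)))
p,W=world("top")
for nm,(a,b,c,d),s in(("med",(200,60,385,170),4),("bin",(250,180,310,240),10)):
    im=cv2.resize(p[b:d,a:c],None,fx=s,fy=s,interpolation=cv2.INTER_CUBIC)
    cv2.imwrite(f"pics/top_{nm}.png",cv2.convertScaleAbs(im[:,:,::-1],alpha=1.6))
p,W=world("scene")
im=cv2.resize(p[150:300,290:460],None,fx=4,fy=4,interpolation=cv2.INTER_CUBIC);cv2.imwrite("pics/sc_rack.png",im[:,:,::-1])
E
```

```text
top large 812 zmax [48. 79. 81. 85.] rect ((303.04656982421875, -177.90679931640625), (156.77149963378906, 87.08602142333984), 16.35293197631836)
top med 290 zmax [45. 55. 57. 59.] rect ((445.5333557128906, 64.87126159667969), (109.11006164550781, 60.042415618896484), 19.023014068603516)
top small 105 zmax [34. 38. 40. 43.] rect ((428.5573425292969, -63.033592224121094), (72.45601654052734, 41.022254943847656), 53.47813415527344)
top rack 4761 zmax [ 32. 146. 172. 207.] rect ((699.51708984375, 35.40190124511719), (234.71299743652344, 558.3099365234375), 1.295952320098877)
top box 253 zmax [23. 29. 31. 33.] rect ((466.5050354003906, 214.84567260742188), (85.513916015625, 60.45256423950195), 10.24897289276123)
floor z [ 384.84682124 -341.2014025    -1.02932852]
scene large 1944 zmax [42. 77. 80. 85.] rect ((306.3741760253906, -179.8158721923828), (163.50494384765625, 95.34375762939453), 16.721569061279297)
scene med 824 zmax [ 33.  55. 201. 205.] rect ((526.7643432617188, -19.277999877929688), (131.7772216796875, 427.8931884765625), 42.963008880615234)
scene small 374 zmax [22. 35. 38. 41.] rect ((431.3298034667969, -63.634742736816406), (73.746337890625, 49.30508804321289), 54.633689880371094)
floor z [151.24293173 206.70501545  -0.778753  ]
```

View pics/top_med.png

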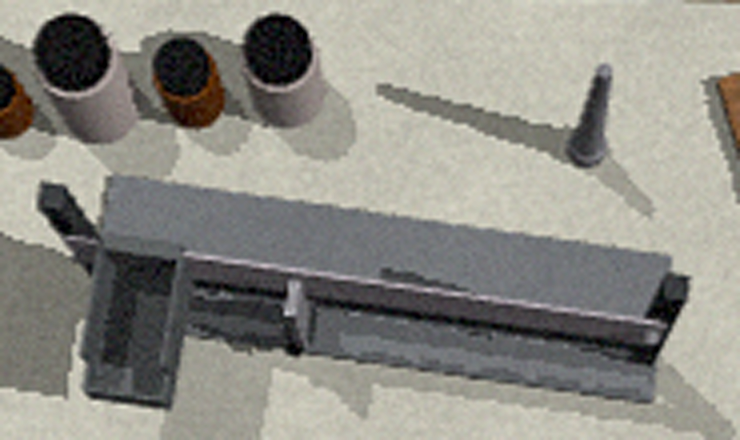

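View pics/top_bin.png

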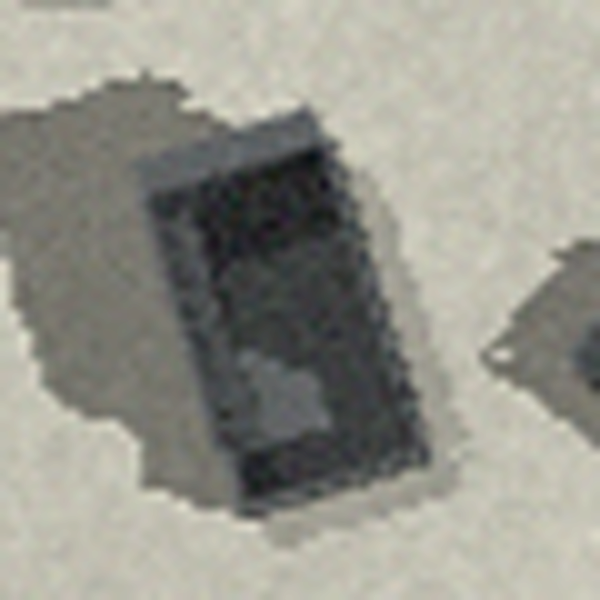

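View pics/sc_rack.png

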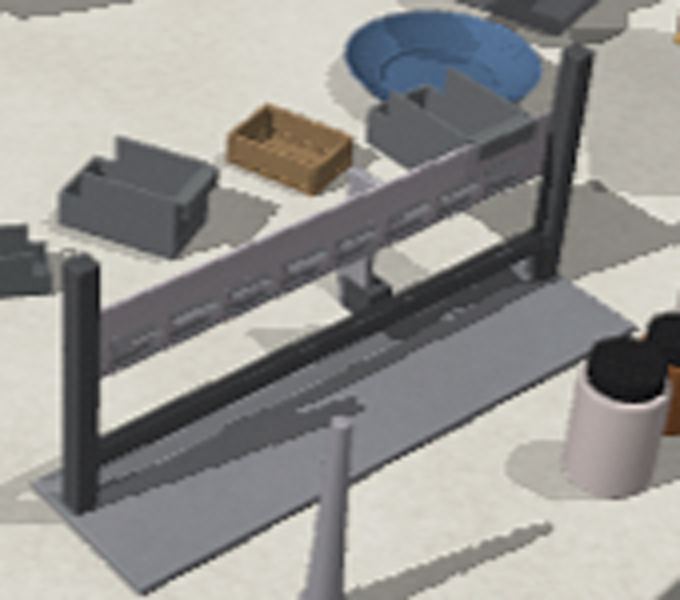

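The medium bin measures 109 x 60 mm with its top at about 55 mm, which fits the given size including the lip. Its lip faces +x, yaw about 19 degrees. Next I'll measure the rack and stop more closely and refine the bin.

```bash
python3 - <<'E'
from h import *
for n,(a,b,c,d) in(("top",(195,95,385,175)),("scene",(300,155,445,295))):
    p,W=world(n); w=W[b:d,a:c].reshape(-1,3)
    # uprights tops
    t=w[(w[:,2]>190)&(w[:,2]<215)]
    km=cv2.kmeans(t[:,:2].astype(np.float32),2,None,(3,50,.1),5,cv2.KMEANS_PP_CENTERS)
    print(n,"upr",km[2].tolist(),np.bincount(km[1].ravel()), [cv2.minAreaRect(t[km[1].ravel()==i][:,:2].astype(np.float32)) for i in (0,1)])
    U=km[2][np.argsort(km[2][:,1])]; 
    e=U[1]-U[0]; L=np.linalg.norm(e); yaw=np.degrees(np.arctan2(-e[0],e[1])); print("L",L,"yaw",yaw)
    mid=U.mean(0); ey=e/L; ex=np.array([ey[1],-ey[0]])
    org=mid-12*ex; print("rack org",org)
    R=np.c_[(w[:,:2]-org)@np.c_[ex,ey],w[:,2]]
    rl=R[(abs(R[:,1])<190)&(abs(R[:,0])<15)&(R[:,2]>70)&(R[:,2]<185)]
    for y0 in range(-190,190,38):
        s=rl[(rl[:,1]>y0)&(rl[:,1]<y0+38)]
        if len(s): print(y0,len(s),"x med",np.median(s[:,0]).round(1),"z max",np.sort(s[:,2])[-6:].round(1))
    st=R[(R[:,0]>-34)&(R[:,0]<-8)&(R[:,2]>120)&(R[:,2]<150)&(R[:,1]<110)&(R[:,1]>-60)]
    print("stop",len(st), np.percentile(st,[0,10,50,90,100],axis=0).round(1).tolist() if len(st) else 0)
p,W=world("top"); w=W[185:235,258:300].reshape(-1,3)
for lo,hi in((45,62),(20,62),(49,62)):
    q=cv2.minAreaRect(w[(w[:,2]>lo)&(w[:,2]<hi)][:,:2].astype(np.float32));print(q)
p,W=world("scene"); w=W[180:217,300:347].reshape(-1,3); w=w[(w[:,0]<520)&(w[:,2]<62)]
for lo in(20,45):
    q=cv2.minAreaRect(w[(w[:,2]>lo)][:,:2].astype(np.float32));print(q)
E
```

```text
top upr [[649.3917236328125, -184.35488891601562], [700.8087768554688, 233.83453369140625]] [49 59] [((650.6929931640625, -184.5485382080078), (16.972862243652344, 17.845531463623047), 83.71862030029297), ((701.6644897460938, 234.4630584716797), (19.121845245361328, 17.2801570892334), 86.59798431396484)]
L 421.33847 yaw -7.009427
rack org [663.1899    26.204214]
-190 79 x med 0.5 z max [147.6 148.5 148.5 148.7 149.2 150.4]
-152 81 x med 0.3 z max [148.5 149.  149.6 149.6 150.4 151.2]
-114 77 x med 0.5 z max [148.2 148.5 148.9 149.  149.9 150.7]
-76 80 x med 0.5 z max [150.  150.7 150.7 151.2 151.7 152.2]
-38 82 x med 0.5 z max [149.1 149.6 149.6 149.6 149.8 151. ]
0 79 x med 0.5 z max [148.8 148.9 149.2 150.2 150.3 150.4]
38 91 x med 0.3 z max [148.7 149.2 149.2 149.4 150.1 151.5]
76 81 x med 0.5 z max [148.  148.6 149.1 150.8 151.1 152.8]
114 132 x med -2.0 z max [153.  153.3 153.5 154.6 154.6 155.9]
152 169 x med -3.6 z max [153.3 153.5 153.5 154.1 154.1 156.8]
stop 35 [[-31.0, 44.6, 120.2], [-30.0, 45.0, 124.1], [-21.7, 47.5, 143.2], [-10.9, 51.1, 145.1], [-8.2, 51.9, 146.2]]
scen
[... 920 characters left out ...]
.8 153.1]
152 163 x med 1.0 z max [152.  152.  152.2 152.2 153.  154.4]
stop 36 [[-32.2, 43.2, 121.9], [-31.8, 46.1, 126.5], [-25.4, 48.6, 141.2], [-14.2, 52.4, 144.4], [-9.1, 54.3, 146.0]]
((455.30291748046875, 68.23958587646484), (88.44215393066406, 60.042415618896484), 19.023014068603516)
((445.5333557128906, 64.87126159667969), (109.11006164550781, 60.042415618896484), 19.023014068603516)
((455.30291748046875, 68.23958587646484), (88.44215393066406, 60.042415618896484), 19.023014068603516)
((441.5929260253906, 72.22164916992188), (120.42503356933594, 187.03067016601562), 38.76839065551758)
((459.923583984375, 65.57859802246094), (90.57721710205078, 71.11174774169922), 15.242055892944336)
```

>>> jog_arm(offset=[[0,0,0],[0,0,0],[0,0,0],[0,0,0],[0,0,0],[-40,2,0],[-40,2,0],[-40,2,0],[-40,2,0],[-40,2,0],[-40,2,0],[-40,2,0],[-40,2,0],[-40,2,0],[-40,2,0],[-40,2,0],[-40,2,0]], delta_rot=[[0,0,-8.56],[0,0,-8.56],[0,0,-8.56],[0,0,-8.56],[0,0,-8.56],[0,0,0],[0,0,0],[0,0,0],[0,0,0],[0,0,0],[0,0,0],[0,0,0],[0,0,0],[0,0,0],[0,0,0],[0,0,0],[0,0,0]], jaw=[100,100,100,100,100,100,100,100,100,100,100,100,100,100,100,100,100], newtons=40)

```text
time: 1.8
tool_pos: [427.8, 89.3, 223.4]
tcp_rot: [-179.2, 0.4, 110.4]
ft_force: [0.8, 0.1, -0.5]
finger_gap: 85.3
```

```bash
cat > go.py <<'E'
import sys,numpy as np
from scipy.spatial.transform import Rotation as R
from bench import monitor
def go(x,y,z,yaw):
    s=monitor.sense(); A=R.from_euler("xyz",s["tcp_rot"],degrees=True); B=R.from_euler("xyz",[180,0,yaw],degrees=True)
    print("t",round(s["time"],2),"pos",s["tool_pos"].round(1),"rot",s["tcp_rot"].round(2),"F",s["ft_force"].round(2),"M",s["wrist_torque"].round(2),"gap",round(s["finger_gap"],1))
    print("offset",(A.inv().apply(np.array([x,y,z])-s["tool_pos"])).round(1),"rot",(A.inv()*B).as_rotvec(degrees=True).round(2))
if __name__=="__main__": go(*map(float,sys.argv[1:5]))
E
python3 go.py 436 59.5 120 109
```

```text
t 1.8 pos [427.8  89.3 223.4] rot [-179.24    0.44  110.35] F [ 0.8   0.07 -0.52] M [ 0.05  0.01 -0.01] gap 85.3
offset [-30.   -1.3 103.6] rot [-0.76  0.45  1.35]
```

>>> jog_arm(offset=[[-30,-1.3,0],[0,0,30],[0,0,30],[0,0,35],[0,0,0]], delta_rot=[[-0.76,0.45,1.35],[0,0,0],[0,0,0],[0,0,0],[0,0,0]], jaw=[100,100,100,100,100])

```text
time: 2.3
tool_pos: [438.8, 52.9, 126.0]
tcp_rot: [179.9, 0.1, 108.4]
ft_force: [-0.9, -0.1, -1.0]
finger_gap: 85.3
```

```bash
python3 go.py 436 59.5 60 109; cat > snap.py <<'E'
import sys,pickle,cv2
from bench import cams
k=sys.argv[1]
for n in sys.argv[2:]:
    p,d=cams.snapshot(n); pickle.dump((p,d,cams.camera_model(n)),open(f"{n}{k}.pkl","wb"))
    cv2.imwrite(f"pics/{n}{k}.png",p[:,:,::-1])
    a,b,c,e=(210,90,380,240) if n=="top" else (270,110,450,260)
    cv2.imwrite(f"pics/{n}{k}z.png",cv2.convertScaleAbs(cv2.resize(p[b:e,a:c],None,fx=4,fy=4,interpolation=cv2.INTER_CUBIC)[:,:,::-1],alpha=1.4))
E
python3 snap.py 1 top scene
```

```text
t 2.3 pos [438.8  52.9 126. ] rot [1.7991e+02 1.0000e-01 1.0840e+02] F [-0.92 -0.06 -1.03] M [ 0.05  0.07 -0.05] gap 85.3
offset [ 7.3 -0.7 66. ] rot [ 0.09  0.1  -0.6 ]
```

View pics/top1z.png

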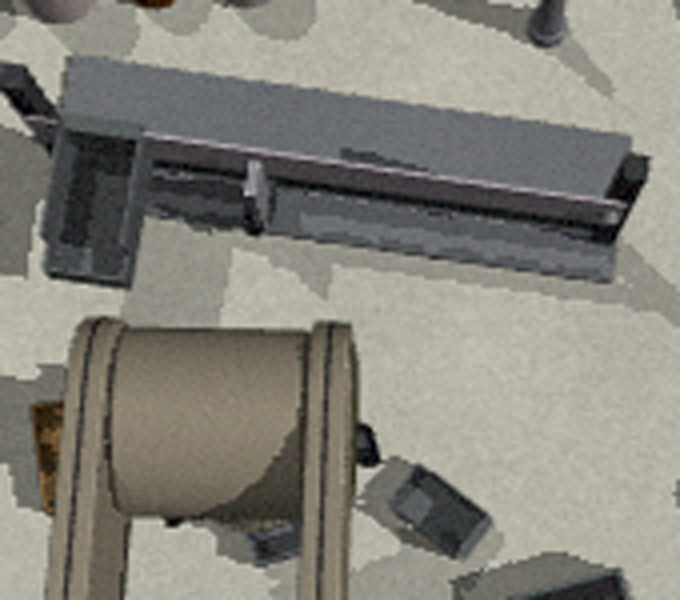

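View pics/scene1z.png

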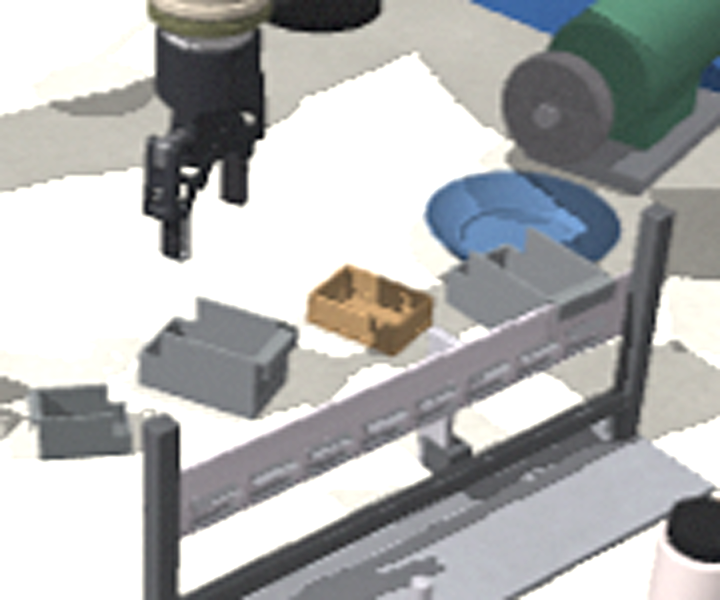

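The top camera is now blocked by the arm. The scene view shows the open fingers above the bin, with tips near (314,174) and (328,161). I'll check the scene calibration by projecting the known finger tips.

```bash
python3 - <<'E'
from h import *
p,d,m=load("scene",1)
T=m["camera_from_world"];K=m["K"]
xt=np.array([np.cos(np.radians(108.4)),np.sin(np.radians(108.4)),0])
for s in(-1,1):
  for o in (43,50):
    P=np.array([438.8,52.9,139])+s*o*xt; c=T[:3,:3]@P+T[:3,3]; uv=K@c/c[2]; print(s,o,uv[:2].round(1),c[2].round())
_,W=world("scene",1)
w=W[120:180,300:340].reshape(-1,3); w=w[(w[:,2]>120)&(w[:,0]>380)&(w[:,0]<500)&(w[:,1]>-20)&(w[:,1]<130)&(w[:,2]<175)]
b=(w-[438.8,52.9,0]); yt=np.array([xt[1],-xt[0],0])
q=np.c_[b@xt,b@yt,w[:,2]]
for s in(-1,1):
    z=q[(q[:,0]*s>20)&(q[:,2]<165)]; print(s,len(z),np.percentile(z,[2,10,50,90,98],axis=0).round(1).tolist())
E
```

```text
-1 43 [312.8 174.1] 1461.0
-1 50 [311.6 175.2] 1456.0
1 43 [326.4 160.8] 1524.0
1 50 [327.5 159.7] 1529.0
-1 43 [[-58.9, -2.9, 140.9], [-56.2, -2.4, 144.5], [-53.1, 7.3, 155.3], [-48.1, 13.3, 162.9], [-46.9, 14.2, 164.5]]
1 53 [[37.7, -9.0, 143.8], [39.4, -6.6, 144.6], [42.6, 4.5, 154.3], [46.1, 12.4, 163.3], [48.1, 15.0, 164.9]]
```

```bash
python3 go.py 434.7 60.3 20 109
```

```text
t 2.4 pos [442.1  53.2 131.1] rot [179.51   0.23 108.43] F [ 0.87 -0.05  1.06] M [-0.02 -0.04 -0.03] gap 85.5
offset [  9.6  -5.8 111. ] rot [ 0.49  0.23 -0.57]
```

>>> jog_arm(offset=[[8.6,-4.6,0],[0,0,20],[0,0,0],[0,0,0]], delta_rot=[[0.49,0.23,-0.57],[0,0,0],[0,0,0],[0,0,0]], jaw=[100,100,100,100])

```text
time: 2.8
tool_pos: [439.0, 62.0, 119.5]
tcp_rot: [179.4, 0.1, 109.2]
ft_force: [0.1, 0.3, -0.2]
finger_gap: 85.4
```

```bash
python3 go.py 436 59.5 60 109;python3 snap.py 2 scene; python3 go.py 436 59.5 60 109; python3 - <<'E'
from h import *
from bench import monitor
s=monitor.sense();P0=s["tool_pos"]
a=np.radians(s["tcp_rot"][2]);xt=np.array([np.cos(a),np.sin(a),0]);yt=np.array([xt[1],-xt[0],0])
_,W=world("scene",2)
w=W[120:195,300:345].reshape(-1,3);b=w-P0;q=np.c_[b@xt,b@yt,b[:,2]]
q=q[(abs(q[:,0])<65)&(abs(q[:,1])<25)&(q[:,2]>5)&(q[:,2]<38)]
for sg in(-1,1):
    z=q[q[:,0]*sg>20]; print(sg,len(z),np.percentile(z,[2,10,50,90,98],axis=0).round(1).tolist())
E
```

```text
t 2.8 pos [439.   62.  119.5] rot [1.7944e+02 1.4000e-01 1.0918e+02] F [ 0.1   0.27 -0.15] M [-0.    0.01  0.  ] gap 85.4
offset [-1.2 -4.2 59.4] rot [0.56 0.14 0.18]
t 2.85 pos [438.9  62.  119.3] rot [1.7945e+02 1.3000e-01 1.0918e+02] F [ 0.3  -0.3  -0.03] M [ 0.02  0.02 -0.03] gap 85.4
offset [-1.3 -4.1 59.3] rot [0.55 0.13 0.18]
-1 47 [[-60.2, -5.6, 13.4], [-58.6, -3.9, 16.9], [-53.2, 6.4, 28.0], [-47.3, 11.7, 36.0], [-43.7, 12.4, 37.6]]
1 52 [[38.4, -8.7, 13.1], [39.9, -7.4, 15.4], [42.6, 2.1, 26.6], [47.4, 12.4, 35.3], [48.9, 13.1, 37.5]]
```

>>> jog_arm(offset=[[-1,-4.1,0],[0,0,30],[0,0,30],[0,0,20],[0,0,10],[0,0,0],[0,0,0]], delta_rot=[[0.55,0.13,0.18],[0,0,0],[0,0,0],[0,0,0],[0,0,0],[0,0,0],[0,0,0]], jaw=[100,100,100,100,100,100,100])

```text
time: 3.55
tool_pos: [440.5, 59.5, 35.0]
tcp_rot: [179.5, 0.2, 109.0]
ft_force: [-0.6, 1.1, 0.9]
finger_gap: 85.3
```

```bash
python3 go.py 436 59.5 18 109
```

```text
t 3.55 pos [440.5  59.5  35. ] rot [179.51   0.18 108.99] F [-0.59  1.15  0.87] M [-0.04  0.03 -0.07] gap 85.3
offset [ 1.5 -4.4 17. ] rot [ 0.49  0.18 -0.01]
```

>>> jog_arm(offset=[[1,-4.5,6],[0,-1,8],[0,0,4],[0,0,0]], delta_rot=[[0.5,0.18,0],[0,0,0],[0,0,0],[0,0,0]], jaw=[100,100,100,100])

```text
time: 3.95
tool_pos: [437.1, 58.6, 18.8]
tcp_rot: [179.8, 0.1, 109.0]
ft_force: [0.3, -0.1, 0.8]
finger_gap: 85.4
```

```bash
python3 go.py 436 59.5 18 109; python3 snap.py 3 scene
```

```text
t 3.95 pos [437.1  58.6  18.8] rot [1.7978e+02 8.0000e-02 1.0899e+02] F [ 0.29 -0.09  0.78] M [-0.03  0.   -0.  ] gap 85.4
offset [ 1.2 -0.7  0.7] rot [ 0.22  0.08 -0.01]
```

View pics/scene3z.png

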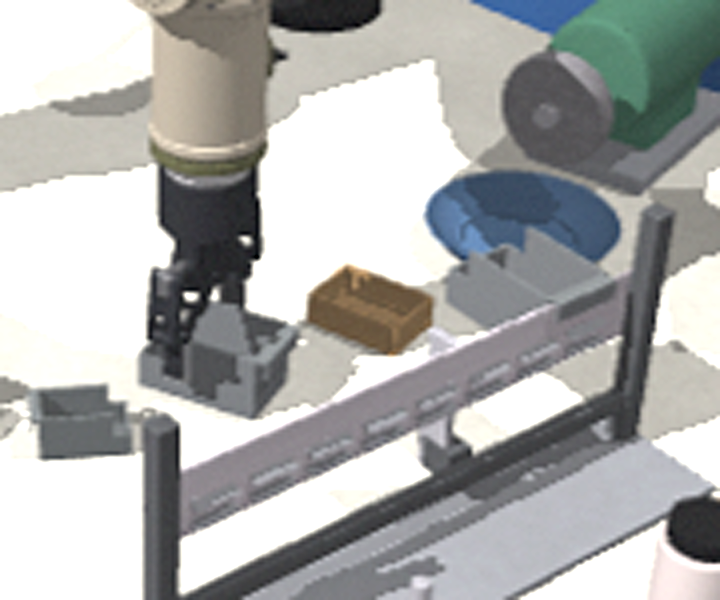

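```bash
python3 - <<'E'
from h import *
p,d,m=load("scene",3); q=load("scene",2)[0]
f=lambda p:cv2.resize(p[150:220,295:350],None,fx=7,fy=7,interpolation=cv2.INTER_CUBIC)
cv2.imwrite("pics/s3zz.png",cv2.convertScaleAbs(np.hstack([f(q),f(p)])[:,:,::-1],alpha=1.2))
from bench import monitor
s=monitor.sense();P0=s["tool_pos"]; print(P0,s["ft_force"])
a=np.radians(109);xt=np.array([np.cos(a),np.sin(a),0]);yt=np.array([xt[1],-xt[0],0])
T=m["camera_from_world"];K=m["K"]
for sx,z in((-43,13),(-57,13),(43,13),(-43,40)):
    for y in(-11,11):
        c=T[:3,:3]@(P0+sx*xt+y*yt+[2.4,-2.3,z])+T[:3,3];u=(K@c/c[2])[:2];print(sx,y,z,u.round(1),((u-[295,150])*7+[385,0]).round())
E
```

```text
[437.1596778   58.54955392  18.91654802] [-0.1818255  -0.93955457 -0.32863059]
-43 -11 13 [310.5 202.9] [493. 370.]
-43 11 13 [316.9 204.9] [538. 385.]
-57 -11 13 [308.3 205.3] [478. 387.]
-57 11 13 [314.7 207.3] [523. 401.]
43 -11 13 [323.4 189. ] [584. 273.]
43 11 13 [329.6 190.8] [627. 286.]
-43 -11 40 [310.5 195.6] [493. 319.]
-43 11 40 [317.  197.6] [539. 333.]
```

View pics/s3zz.png

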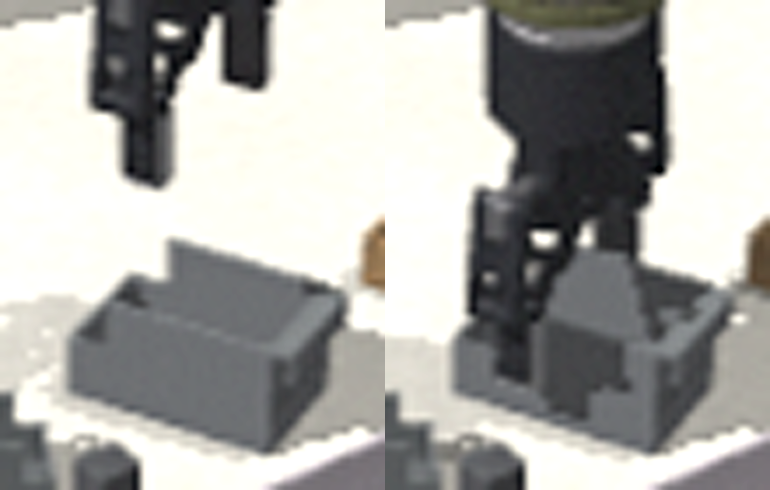

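Left is before, right is now. The near finger tip stands outside the near side wall at about (513,378), as predicted, and the far finger is behind the far wall. I'll close the gripper.

>>> jog_arm(offset=[[0,0,0],[0,0,0],[0,0,0],[0,0,0],[0,0,0],[0,0,0],[0,0,0],[0,0,0]], delta_rot=[[0,0,0],[0,0,0],[0,0,0],[0,0,0],[0,0,0],[0,0,0],[0,0,0],[0,0,0]], jaw=[40,40,40,40,40,40,40,40], newtons=40)

```text
time: 4.8
tool_pos: [437.5, 58.6, 19.4]
tcp_rot: [179.7, 0.1, 109.0]
ft_force: [-1.1, -0.3, 0.7]
finger_gap: 59.4
```

```bash
python3 go.py 436 59.5 18 109
```

```text
t 4.8 pos [437.5  58.6  19.4] rot [1.7974e+02 8.0000e-02 1.0899e+02] F [-1.07 -0.26  0.73] M [-0.    0.03 -0.02] gap 59.4
offset [ 1.3 -1.1  1.4] rot [ 0.26  0.08 -0.01]
```

>>> jog_arm(offset=[[0,0,-8],[0,0,-15],[0,0,-25],[0,0,-35],[0,0,-40],[0,0,-40],[0,0,-25],[0,0,0],[0,0,0]], delta_rot=[[0,0,0],[0,0,0],[0,0,0],[0,0,0],[0,0,0],[0,0,0],[0,0,0],[0,0,0],[0,0,0]], jaw=[40,40,40,40,40,40,40,40,40])

```text
time: 5.7
tool_pos: [433.2, 58.6, 215.5]
tcp_rot: [-180.0, -0.0, 109.0]
ft_force: [-0.9, 0.1, -1.6]
finger_gap: 59.5
```

```bash
python3 - <<'E'
import numpy as np
# target bin origin in rack (-80,-20): world ; tcp = origin + gl*binx
O=np.array([666,26]);a=np.radians(-7);ex=np.array([np.cos(a),np.sin(a)]);ey=np.array([-ex[1],ex[0]])
# grasp local x along bin: (437.5,58.6)-(443.4,62.5) on bin axis
b=np.radians(19);print("local", (np.array([437.5,58.6])-[443.4,62.5])@[np.cos(b),np.sin(b)])
print(O+(-80-7)*ex-20*ey)
E
python3 go.py 577 17 200 83
```

```text
local -6.848275398418859
[577.21109794  16.75170984]
t 5.7 pos [433.2  58.6 215.5] rot [-1.7996e+02 -1.0000e-02  1.0899e+02] F [-0.94  0.11 -1.61] M [-0.03  0.    0.05] gap 59.5
offset [-86.1 122.5  15.4] rot [-0.04  0.   25.99]
```

>>> jog_arm(offset=[[0,0,0],[0,0,0],[0,0,0],[0,0,0],[0,0,0],[0,0,0]], delta_rot=[[0,0,5],[0,0,6],[0,0,6],[0,0,6],[0,0,3],[0,0,0]], jaw=[40,40,40,40,40,40])

```text
time: 6.3
tool_pos: [427.2, 58.4, 204.0]
tcp_rot: [-179.0, 0.2, 82.0]
ft_force: [-0.7, 0.2, -2.3]
finger_gap: 59.5
```

```bash
python3 go.py 577 17 200 83
```

```text
t 6.3 pos [427.2  58.4 204. ] rot [-1.790e+02  1.600e-01  8.197e+01] F [-0.73  0.17 -2.34] M [0.01 0.01 0.01] gap 59.5
offset [-20.1 154.2   1.4] rot [-1.    0.15 -1.03]
```

>>> jog_arm(offset=[[-4,15,-2],[-4,30,-2],[-4,35,-1],[-4,35,-1],[-3,25,0],[-1,12,0],[0,0,0]], delta_rot=[[-0.5,0.1,-0.5],[-0.5,0,-0.5],[0,0,0],[0,0,0],[0,0,0],[0,0,0],[0,0,0]], jaw=[40,40,40,40,40,40,40])

```text
time: 7.0
tool_pos: [575.1, 19.1, 196.3]
tcp_rot: [-179.1, 0.1, 83.8]
ft_force: [-0.6, -0.8, -1.9]
finger_gap: 59.2
```

```bash
python3 go.py 577 17 200 83; python3 snap.py 4 top scene;python3 go.py 577 17 200 83
```

```text
t 7.0 pos [575.1  19.1 196.3] rot [-1.7906e+02  1.1000e-01  8.3840e+01] F [-0.59 -0.81 -1.87] M [-0.07  0.07 -0.01] gap 59.2
offset [-1.9  2.  -3.8] rot [-0.94  0.12  0.84]
t 7.1 pos [573.7  19.6 196.4] rot [-1.7901e+02  1.1000e-01  8.3830e+01] F [-0.14 -0.68 -1.83] M [0.02 0.03 0.04] gap 59.8
offset [-2.2  3.5 -3.7] rot [-0.99  0.12  0.83]
```

View pics/scene4z.png

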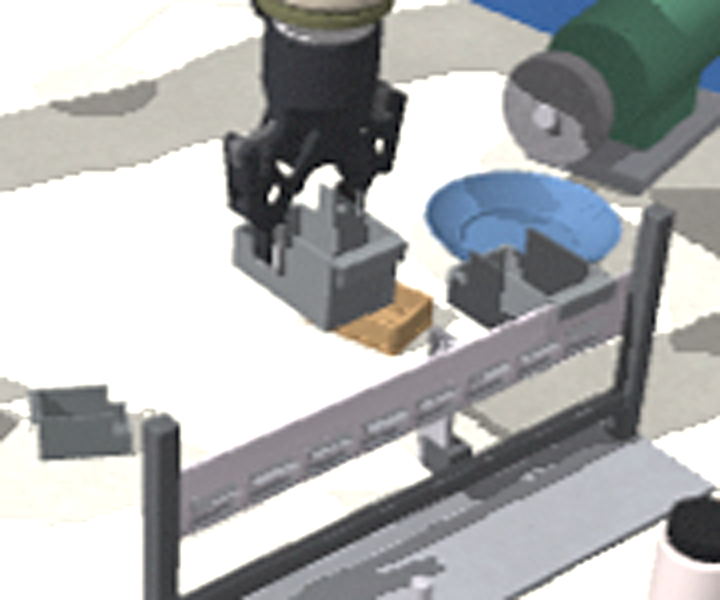

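View pics/top4z.png

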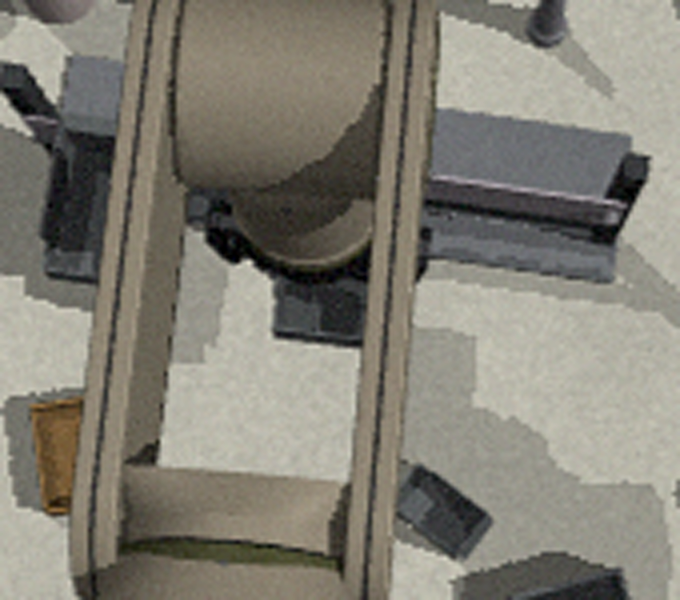

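The scene view shows the bin held level, its lip facing the rail, about 60 mm in front of it. I'll measure the lip against the rail in this one view.

```bash
cat > rel.py <<'E'
from h import *
import sys
def rel(k,box):
    _,W=world("scene",k)
    # rail back face from scene0
    _,W0=world("scene",0); w=W0[155:295,300:445].reshape(-1,3)
    a=np.radians(-7.05);ex=np.array([np.cos(a),np.sin(a)]);ey=np.array([-ex[1],ex[0]]);O=np.array([668.5,23.7])
    f=lambda w:np.c_[(w[:,:2]-O)@np.c_[ex,ey],w[:,2]]
    r=f(w); r=r[(abs(r[:,1])<100)&(abs(r[:,0])<8)&(r[:,2]>110)&(r[:,2]<148)]
    c=np.polyfit(r[:,1],r[:,0],1); print("rail back: x=%.2f + %.4f y"%(c[1],c[0]),"n",len(r),"std",np.std(r[:,0]-np.polyval(c,r[:,1])).round(2))
    s=r; top=np.percentile
    a0,b0,a1,b1=box; q=f(W[b0:b1,a0:a1].reshape(-1,3))
    q[:,0]-=np.polyval(c,q[:,1])-1.5   # x relative to rail mid plane
    return q
E
python3 - <<'E'
from rel import *
q=rel(4,(325,155,380,195)); q=q[(q[:,2]>165)&(q[:,2]<260)&(q[:,0]>-150)&(q[:,0]<0)]
for z in range(170,245,4):
    s=q[(q[:,2]>=z)&(q[:,2]<z+4)]
    if len(s)>4: print(z,len(s),"x98",np.percentile(s[:,0],[50,90,98]).round(1),"y",np.percentile(s[:,1],[2,98]).round(1))
E
```

```text
rail back: x=0.60 + 0.0016 y n 646 std 2.39
174 39 x98 [-51.4 -36.2 -34.8] y [-46.3  14.9]
178 46 x98 [-38.6 -34.4 -32.7] y [-47.7  13.9]
182 70 x98 [-67.  -35.1 -33.4] y [-48.2  12.5]
186 64 x98 [-79.  -33.8 -32.4] y [-48.4  14.1]
190 72 x98 [-84.2 -35.6 -33.4] y [-48.5  13.4]
194 75 x98 [-72.6 -33.8 -30.9] y [-48.2  13.2]
198 65 x98 [-74.5 -34.1 -32.6] y [-47.3  13.6]
202 78 x98 [-76.2 -34.  -33.7] y [-53.9  13.4]
206 55 x98 [-79.8 -39.4 -33.5] y [-57.8  14.1]
210 44 x98 [-79.1 -32.2 -27.9] y [-57.6  13.3]
214 62 x98 [-60.6 -26.3 -25. ] y [-58.5  13.8]
218 75 x98 [-62.  -25.3 -23.5] y [-59.8  15.9]
222 78 x98 [-58.2 -24.7 -23.5] y [-58.7  13.6]
226 110 x98 [-39.1 -25.4 -22.9] y [-57.4  21.6]
230 64 x98 [-63.  -25.7 -23.5] y [-59.9  15.7]
234 21 x98 [-84.2 -79.1 -77.6] y [-58.4  25.1]
238 15 x98 [-82.3 -78.5 -76. ] y [-59.7  19. ]
242 11 x98 [-79.5 -77.7 -76.5] y [-58.9  24.6]
```

Camera and TCP readings agree: bin origin is 84 mm in front of the rail plane, with about 32 mm clearance to the stop. The rail top is near 150 mm. Next I lower in front of the rail with the tab bottom above the rail top, then advance until the back wall touches the rail's face.

>>> jog_arm(offset=[[0,9,0],[0,9,10],[0,0,18],[0,0,16],[0,0,7],[0,0,0],[0,0,0]], delta_rot=[[-0.99,0.1,0.8],[0,0,0],[0,0,0],[0,0,0],[0,0,0],[0,0,0],[0,0,0]], jaw=[40,40,40,40,40,40,40])

```text
time: 7.8
tool_pos: [591.8, 18.5, 142.0]
tcp_rot: [179.8, -0.0, 83.1]
ft_force: [1.1, -0.1, -2.0]
finger_gap: 59.4
```

```bash
cat > rk.py <<'E'
from go import *
s=monitor.sense();a=np.radians(-7);ex=np.array([np.cos(a),np.sin(a)]);ey=np.array([-ex[1],ex[0]])
d=s["tool_pos"][:2]-[666,26]; F=s["ft_force"][:2]
A=R.from_euler("xyz",s["tcp_rot"],degrees=True);B=R.from_euler("xyz",[180,0,83],degrees=True)
print("t %.2f"%s["time"],"bin rack x %.1f y %.1f z(bottom) %.1f"%(d@ex+6.85,d@ey,s["tool_pos"][2]-19.4),"rotfix",(A.inv()*B).as_rotvec(degrees=True).round(2),"F rack x %.1f y %.1f z %.1f"%(F@ex,F@ey,s["ft_force"][2]),"M",s["wrist_torque"].round(2),"gap %.1f"%s["finger_gap"])
E
python3 rk.py
```

```text
t 7.80 bin rack x -65.9 y -16.5 z(bottom) 122.6 rotfix [ 0.16 -0.01  0.13] F rack x 1.1 y -0.0 z -2.0 M [-0.    0.01  0.06] gap 59.4
```

>>> jog_arm(offset=[[0,4,0],[0,4,0],[0,2,0],[0,0,0],[0,0,0]], delta_rot=[[0.16,0,0.13],[0,0,0],[0,0,0],[0,0,0],[0,0,0]], jaw=[40,40,40,40,40])

```text
time: 8.3
tool_pos: [604.7, 17.1, 145.2]
tcp_rot: [179.7, -0.0, 83.0]
ft_force: [0.3, -0.1, -2.7]
finger_gap: 59.2
```

```bash
python3 rk.py; python3 rk.py
```

```text
t 8.30 bin rack x -52.9 y -16.3 z(bottom) 125.8 rotfix [ 0.27 -0.03 -0.  ] F rack x 0.3 y -0.1 z -2.7 M [-0.04  0.05 -0.04] gap 59.2
t 8.30 bin rack x -52.9 y -16.3 z(bottom) 125.8 rotfix [ 0.27 -0.03 -0.  ] F rack x 0.3 y -0.1 z -2.7 M [-0.04  0.05 -0.04] gap 59.2
```

>>> jog_arm(offset=[[0,0,0],[0,0.7,0.5]], delta_rot=[[0,0,0],[0,0,0]], jaw=[40,40])

```text
time: 8.5
tool_pos: [605.5, 17.0, 145.0]
tcp_rot: [179.7, -0.0, 83.0]
ft_force: [-0.3, -0.6, -2.4]
finger_gap: 59.4
```

```bash
python3 rk.py
```

```text
t 8.50 bin rack x -52.1 y -16.3 z(bottom) 125.6 rotfix [ 0.29 -0.03 -0.01] F rack x -0.2 y -0.7 z -2.4 M [-0.01  0.05  0.05] gap 59.4
```

>>> jog_arm(offset=[[0,0.7,0.5],[0,0.7,0.5]], delta_rot=[[0,0,0],[0,0,0]], jaw=[40,40])

```text
time: 8.7
tool_pos: [606.8, 16.8, 143.9]
tcp_rot: [179.7, -0.0, 83.0]
ft_force: [0.6, -0.4, -2.1]
finger_gap: 59.7
```

```bash
python3 rk.py
```

```text
t 8.70 bin rack x -50.7 y -16.3 z(bottom) 124.5 rotfix [ 0.28 -0.03 -0.01] F rack x 0.7 y -0.3 z -2.1 M [-0.01 -0.01  0.04] gap 59.7
```

>>> jog_arm(offset=[[0,0.7,0.3],[0,0.7,0.3]], delta_rot=[[0,0,0],[0,0,0]], jaw=[40,40])

```text
time: 8.9
tool_pos: [607.2, 16.8, 142.9]
tcp_rot: [179.9, -0.0, 83.0]
ft_force: [-5.6, 0.5, 1.2]
finger_gap: 59.2
```

```bash
python3 rk.py
```

```text
t 8.90 bin rack x -50.4 y -16.3 z(bottom) 123.5 rotfix [ 0.12 -0.03 -0.01] F rack x -5.6 y -0.2 z 1.2 M [ 0.05  0.91 -0.14] gap 59.2
```

>>> jog_arm(offset=[[0,0.7,0.3]], delta_rot=[[0,0,0]], jaw=[40])

```text
time: 9.0
tool_pos: [607.1, 16.8, 142.3]
tcp_rot: [180.0, -0.0, 83.0]
ft_force: [-6.0, 0.2, 0.3]
finger_gap: 59.7
```

```bash
python3 rk.py
```

```text
t 9.00 bin rack x -50.5 y -16.3 z(bottom) 122.9 rotfix [ 0.02 -0.02 -0.01] F rack x -6.0 y -0.6 z 0.3 M [ 0.01  0.76 -0.13] gap 59.7
```

The back wall touched the rail face with about 6 N, within 1 mm of the measured place. Backing off 1.5 mm to centre the slot, then I'll lower.

>>> jog_arm(offset=[[0,-1.5,0],[0,0,0],[0,0,0]], delta_rot=[[0,0,0],[0,0,0],[0,0,0]], jaw=[40,40,40])

```text
time: 9.3
tool_pos: [606.1, 16.9, 142.2]
tcp_rot: [179.9, -0.0, 83.0]
ft_force: [-0.7, -0.3, -2.0]
finger_gap: 59.2
```

```bash
python3 rk.py
```

```text
t 9.30 bin rack x -51.5 y -16.3 z(bottom) 122.8 rotfix [ 0.09 -0.02 -0.01] F rack x -0.6 y -0.4 z -2.0 M [-0.01  0.01 -0.06] gap 59.2
```

>>> jog_arm(offset=[[0,-0.6,1],[0,0,2.5],[0,0,2.5],[0,0,1.5],[0,0,0]], delta_rot=[[0,0,0],[0,0,0],[0,0,0],[0,0,0],[0,0,0]], jaw=[40,40,40,40,40])

```text
time: 9.8
tool_pos: [605.9, 17.0, 134.1]
tcp_rot: [179.9, -0.0, 83.0]
ft_force: [0.8, -0.6, -1.8]
finger_gap: 59.3
```

```bash
python3 rk.py
```

```text
t 9.80 bin rack x -51.7 y -16.3 z(bottom) 114.7 rotfix [ 0.14 -0.02 -0.01] F rack x 0.9 y -0.5 z -1.8 M [-0.02  0.06 -0.03] gap 59.3
```

>>> jog_arm(offset=[[0,-0.2,1],[0,0,1],[0,0,1],[0,0,1]], delta_rot=[[0,0,0],[0,0,0],[0,0,0],[0,0,0]], jaw=[40,40,40,40])

```text
time: 10.2
tool_pos: [605.8, 17.0, 129.9]
tcp_rot: [179.8, -0.0, 83.0]
ft_force: [0.6, -0.1, -2.3]
finger_gap: 59.4
```

```bash
python3 rk.py
```

```text
t 10.20 bin rack x -51.8 y -16.3 z(bottom) 110.5 rotfix [ 0.16 -0.03 -0.  ] F rack x 0.6 y -0.0 z -2.3 M [0.03 0.06 0.05] gap 59.4
```

>>> jog_arm(offset=[[0,0,1],[0,0,1],[0,0,0.7]], delta_rot=[[0,0,0],[0,0,0],[0,0,0]], jaw=[40,40,40])

```text
time: 10.5
tool_pos: [605.8, 17.0, 126.9]
tcp_rot: [179.8, -0.0, 83.0]
ft_force: [0.2, 0.1, -1.4]
finger_gap: 59.7
```

```bash
python3 rk.py
```

```text
t 10.50 bin rack x -51.8 y -16.3 z(bottom) 107.5 rotfix [ 0.16 -0.02 -0.  ] F rack x 0.2 y 0.2 z -1.4 M [0.02 0.07 0.01] gap 59.7
```

>>> jog_arm(offset=[[0,0,1],[0,0,1],[0,0,1],[0,0,0.7]], delta_rot=[[0,0,0],[0,0,0],[0,0,0],[0,0,0]], jaw=[40,40,40,40])

```text
time: 10.9
tool_pos: [605.8, 17.0, 122.9]
tcp_rot: [179.8, -0.0, 83.0]
ft_force: [-0.5, 0.3, -1.2]
finger_gap: 59.3
```

```bash
python3 rk.py
```

```text
t 10.90 bin rack x -51.8 y -16.3 z(bottom) 103.5 rotfix [ 0.16 -0.03 -0.01] F rack x -0.6 y 0.2 z -1.2 M [0.01 0.   0.05] gap 59.3
```

>>> jog_arm(offset=[[0,0,0.8],[0,0,0.7],[0,0,0.7]], delta_rot=[[0,0,0],[0,0,0],[0,0,0]], jaw=[40,40,40])

```text
time: 11.2
tool_pos: [605.8, 17.0, 120.5]
tcp_rot: [179.8, -0.0, 83.0]
ft_force: [0.7, -0.0, -2.1]
finger_gap: 59.5
```

```bash
python3 rk.py
```

```text
t 11.20 bin rack x -51.8 y -16.3 z(bottom) 101.1 rotfix [ 0.16 -0.03 -0.  ] F rack x 0.7 y 0.1 z -2.1 M [-0.02  0.08  0.03] gap 59.5
```

>>> jog_arm(offset=[[0,0,0.6],[0,0,0.6]], delta_rot=[[0,0,0],[0,0,0]], jaw=[40,40])

```text
time: 11.4
tool_pos: [605.8, 17.0, 119.2]
tcp_rot: [179.8, -0.0, 83.0]
ft_force: [-0.0, 1.1, -1.4]
finger_gap: 59.6
```

```bash
python3 rk.py
```

```text
t 11.40 bin rack x -51.8 y -16.3 z(bottom) 99.8 rotfix [ 0.16 -0.02 -0.01] F rack x -0.2 y 1.1 z -1.4 M [-0.03  0.02  0.02] gap 59.6
```

>>> jog_arm(offset=[[0,0,0.5],[0,0,0.5]], delta_rot=[[0,0,0],[0,0,0]], jaw=[40,40])

```text
time: 11.6
tool_pos: [605.9, 17.0, 118.1]
tcp_rot: [179.8, -0.0, 83.0]
ft_force: [-0.5, -0.5, -1.3]
finger_gap: 59.6
```

```bash
python3 rk.py
```

```text
t 11.60 bin rack x -51.7 y -16.3 z(bottom) 98.7 rotfix [ 0.17 -0.02 -0.01] F rack x -0.5 y -0.5 z -1.3 M [-0.02  0.05  0.01] gap 59.6
```

>>> jog_arm(offset=[[0,0,0.5]], delta_rot=[[0,0,0]], jaw=[40])

```text
time: 11.7
tool_pos: [605.8, 17.0, 117.6]
tcp_rot: [179.8, -0.0, 83.0]
ft_force: [-0.2, 0.8, -3.3]
finger_gap: 59.7
```

```bash
python3 rk.py
```

```text
t 11.70 bin rack x -51.8 y -16.3 z(bottom) 98.2 rotfix [ 0.16 -0.03 -0.01] F rack x -0.2 y 0.8 z -3.3 M [-0.04  0.07 -0.01] gap 59.7
```

>>> jog_arm(offset=[[0,0,0.5],[0,0,0.5]], delta_rot=[[0,0,0],[0,0,0]], jaw=[40,40])

```text
time: 11.9
tool_pos: [605.9, 16.9, 116.5]
tcp_rot: [179.8, -0.0, 83.0]
ft_force: [0.1, 0.1, -3.0]
finger_gap: 59.6
```

```bash
python3 rk.py
```

```text
t 11.90 bin rack x -51.7 y -16.3 z(bottom) 97.1 rotfix [ 0.17 -0.03 -0.01] F rack x 0.1 y 0.2 z -3.0 M [ 0.03  0.05 -0.07] gap 59.6
```

>>> jog_arm(offset=[[0,0,0.5],[0,0,0.5]], delta_rot=[[0,0,0],[0,0,0]], jaw=[40,40])

```text
time: 12.1
tool_pos: [606.3, 16.9, 116.1]
tcp_rot: [179.8, -0.0, 83.0]
ft_force: [-1.1, 0.7, 1.5]
finger_gap: 59.5
```

```bash
python3 rk.py
```

```text
t 12.10 bin rack x -51.3 y -16.3 z(bottom) 96.7 rotfix [ 0.22 -0.02 -0.  ] F rack x -1.2 y 0.6 z 1.5 M [-0.07 -0.02 -0.03] gap 59.5
```

>>> jog_arm(offset=[[0,0,0.5],[0,0,0.3]], delta_rot=[[0,0,0],[0,0,0]], jaw=[40,40])

```text
time: 12.3
tool_pos: [606.8, 16.9, 116.1]
tcp_rot: [179.7, -0.0, 83.0]
ft_force: [-0.5, 0.9, 0.7]
finger_gap: 59.3
```

```bash
python3 rk.py; python3 snap.py 5 scene
```

```text
t 12.30 bin rack x -50.8 y -16.3 z(bottom) 96.7 rotfix [ 0.3  -0.03 -0.  ] F rack x -0.6 y 0.9 z 0.7 M [-0.04 -0.   -0.05] gap 59.3
```

View pics/scene5z.png

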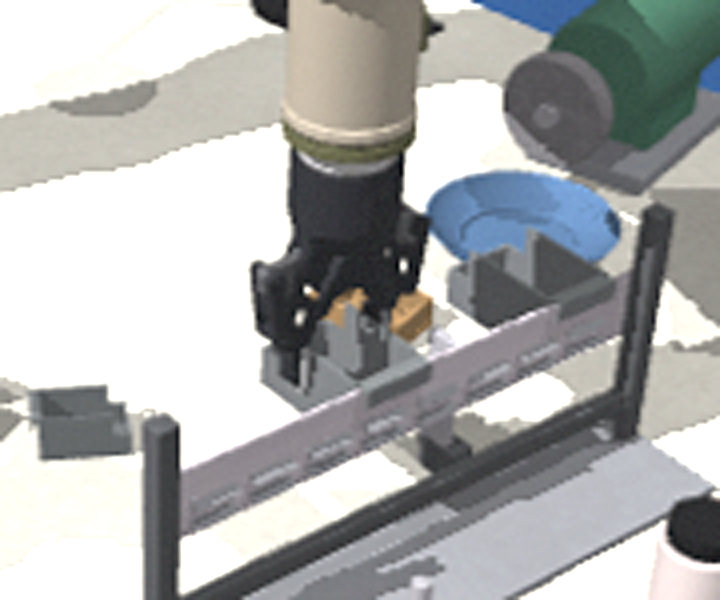

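The tab sits behind the rail at zoom (400,382), clear of the stop at (440,345). Contact at bottom z 96.7 puts the rail top at about 148.7 mm, matching the depth measurement. Now I slide toward the stop.

>>> jog_arm(offset=[[1,0,0.2],[2,0,0.2],[2,0,0.2],[2,0,0.2],[2,0,0.2]], delta_rot=[[0,0,0],[0,0,0],[0,0,0],[0,0,0],[0,0,0]], jaw=[40,40,40,40,40])

```text
time: 12.85
tool_pos: [608.0, 24.2, 116.0]
tcp_rot: [179.7, 0.1, 82.9]
ft_force: [-3.2, -4.1, 4.5]
finger_gap: 59.5
```

```bash
python3 rk.py
```

```text
t 12.85 bin rack x -50.5 y -8.8 z(bottom) 96.6 rotfix [ 0.32  0.14 -0.13] F rack x -2.7 y -4.4 z 4.5 M [-0.66  0.34 -0.35] gap 59.5
```

>>> jog_arm(offset=[[2,-0.2,-0.1],[2,-0.1,-0.1],[2,0,0],[2,0,0],[2,0,0]], delta_rot=[[0,0,0],[0,0,0],[0,0,0],[0,0,0],[0,0,0]], jaw=[40,40,40,40,40])

```text
time: 13.35
tool_pos: [609.4, 35.6, 116.0]
tcp_rot: [179.6, 0.1, 82.9]
ft_force: [-1.1, -2.5, 1.4]
finger_gap: 59.5
```

```bash
python3 rk.py
```

```text
t 13.35 bin rack x -50.5 y 2.7 z(bottom) 96.6 rotfix [ 0.37  0.09 -0.1 ] F rack x -0.8 y -2.6 z 1.4 M [-0.31  0.04 -0.15] gap 59.5
```

>>> jog_arm(offset=[[2,0,0],[2,0,0],[1.5,0,0],[1,0,0],[0.7,0,0]], delta_rot=[[0,0,0],[0,0,0],[0,0,0],[0,0,0],[0,0,0]], jaw=[40,40,40,40,40])

```text
time: 13.85
tool_pos: [610.4, 43.7, 116.0]
tcp_rot: [179.6, 0.1, 82.9]
ft_force: [-2.0, -1.3, 1.1]
finger_gap: 59.4
```

```bash
python3 rk.py
```

```text
t 13.85 bin rack x -50.5 y 10.8 z(bottom) 96.6 rotfix [ 0.36  0.09 -0.08] F rack x -1.9 y -1.5 z 1.1 M [-0.31  0.01 -0.11] gap 59.4
```

>>> jog_arm(offset=[[0.8,0,0],[0.8,0,0],[0.8,0,0]], delta_rot=[[0,0,0],[0,0,0],[0,0,0]], jaw=[40,40,40])

```text
time: 14.15
tool_pos: [610.7, 46.1, 116.0]
tcp_rot: [179.6, 0.1, 82.9]
ft_force: [-1.4, -2.4, 0.9]
finger_gap: 59.8
```

```bash
python3 rk.py
```

```text
t 14.15 bin rack x -50.5 y 13.2 z(bottom) 96.6 rotfix [ 0.36  0.1  -0.09] F rack x -1.1 y -2.6 z 0.9 M [-0.32  0.02 -0.14] gap 59.8
```

>>> jog_arm(offset=[[0.7,0,0],[0.7,0,0]], delta_rot=[[0,0,0],[0,0,0]], jaw=[40,40])

```text
time: 14.35
tool_pos: [610.8, 47.1, 116.0]
tcp_rot: [179.6, 0.1, 82.9]
ft_force: [-2.4, -5.9, 3.2]
finger_gap: 59.3
```

```bash
python3 rk.py
```

```text
t 14.35 bin rack x -50.5 y 14.3 z(bottom) 96.6 rotfix [ 0.36  0.14 -0.11] F rack x -1.7 y -6.2 z 3.2 M [-0.86  0.16 -0.26] gap 59.3
```

>>> jog_arm(offset=[[0.6,0,0],[0.6,0,0]], delta_rot=[[0,0,0],[0,0,0]], jaw=[40,40])

```text
time: 14.55
tool_pos: [610.8, 47.2, 116.0]
tcp_rot: [179.7, 0.2, 82.8]
ft_force: [-2.0, -5.0, 1.8]
finger_gap: 59.2
```

```bash
python3 rk.py
```

```text
t 14.55 bin rack x -50.5 y 14.3 z(bottom) 96.6 rotfix [ 0.34  0.24 -0.15] F rack x -1.4 y -5.2 z 1.8 M [-0.63  0.13 -0.17] gap 59.2
```

Contact with the stop: motion halted at y 14.3, expected 14.5, with about 5 N. Now I release in place.

>>> jog_arm(offset=[[0.3,0,0],[0,0,0],[0,0,0],[0,0,0],[0,0,0],[0,0,0]], delta_rot=[[0,0,0],[0,0,0],[0,0,0],[0,0,0],[0,0,0],[0,0,0]], jaw=[40,75,85,85,85,85])

```text
time: 15.15
tool_pos: [610.6, 48.9, 115.3]
tcp_rot: [179.7, 0.1, 82.9]
ft_force: [0.3, 0.1, 0.7]
finger_gap: 72.8
```

```bash
python3 rk.py; python3 snap.py 6 scene
```

```text
t 15.15 bin rack x -51.0 y 16.0 z(bottom) 95.9 rotfix [ 0.29  0.14 -0.09] F rack x 0.3 y 0.1 z 0.7 M [ 0.03  0.04 -0.01] gap 72.8
```

View pics/scene6z.png

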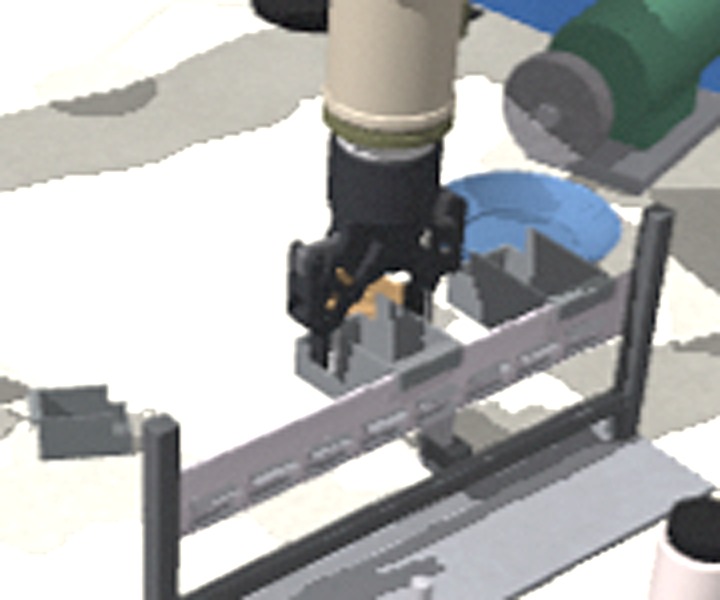

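The bin hangs at zoom (380,350), up against the stop, with the fingers clear. I'll retreat straight up, then back, and check.

>>> jog_arm(offset=[[-1.5,0,-5],[0,0,-12],[0,0,-25],[0,0,-35],[0,0,-35],[0,-20,-10],[0,-40,0],[0,-45,0],[0,-45,0],[0,-45,0],[0,-30,0],[0,0,0]], delta_rot=[[0,0,0],[0,0,0],[0,0,0],[0,0,0],[0,0,0],[0,0,0],[0,0,0],[0,0,0],[0,0,0],[0,0,0],[0,0,0],[0,0,0]], jaw=[85,85,85,85,85,85,85,85,85,85,85,85])

```text
time: 16.4
tool_pos: [381.2, 75.8, 252.1]
tcp_rot: [178.9, -0.0, 82.8]
ft_force: [1.0, 0.3, 0.4]
finger_gap: 72.5
```

```bash
python3 rk.py; python3 snap.py 7 scene top; python3 - <<'E'
from h import *
from rel import rel
p=load("top",7)[0]; cv2.imwrite("pics/top7b.png",cv2.convertScaleAbs(cv2.resize(p[100:175,200:380],None,fx=4.4,fy=4.4,interpolation=cv2.INTER_CUBIC)[:,:,::-1],alpha=1.7))
_,W=world("top",7); a=np.radians(-7);ex=np.array([np.cos(a),np.sin(a)]);ey=np.array([-ex[1],ex[0]])
w=W[95:175,200:385].reshape(-1,3); q=np.c_[(w[:,:2]-[664.3,26.5])@np.c_[ex,ey],w[:,2]]
b=q[(q[:,1]>-40)&(q[:,1]<60)&(q[:,0]>-110)&(q[:,0]<-36)&(q[:,2]>85)]
print("bin top-cam",len(b),np.percentile(b,[1,10,50,90,99],axis=0).round(1).tolist() if len(b) else 0)
for x0 in(-80,-65,-50): 
    s=b[(b[:,0]>x0)&(b[:,0]<x0+15)]; print(x0,s[:,1].min().round(1),s[:,1].max().round(1),s[:,2].max().round(1))
st=q[(q[:,0]>-33)&(q[:,0]<-6)&(q[:,2]>139)&(q[:,2]<147.5)&(q[:,1]>30)&(q[:,1]<65)]; print("stop",st[:,1].min(),st[:,1].max())
E
```

```text
t 16.40 bin rack x -281.9 y 14.7 z(bottom) 232.7 rotfix [ 1.07 -0.02 -0.18] F rack x 0.9 y 0.4 z 0.4 M [-0.02 -0.05  0.  ] gap 72.5
bin top-cam 511 [[-101.9, -15.4, 89.0], [-94.9, -13.0, 92.0], [-68.8, 17.2, 96.3], [-42.7, 41.7, 134.6], [-36.6, 44.1, 149.8]]
-80 -15.6 44.4 151.0
-65 -15.4 43.9 150.2
-50 -15.5 44.6 150.9
stop 32.03781188184921 51.76761147526295
```

View pics/top7b.png

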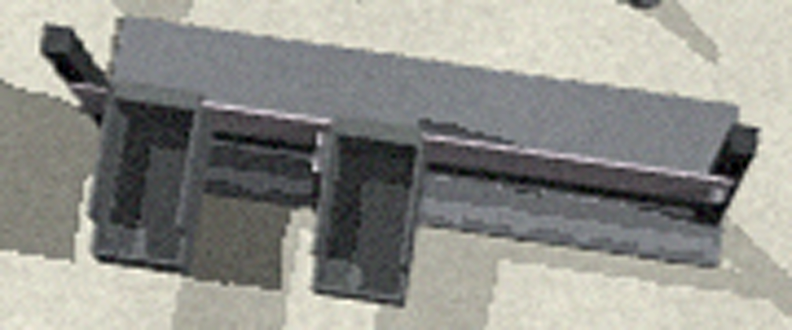

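View pics/scene7z.png

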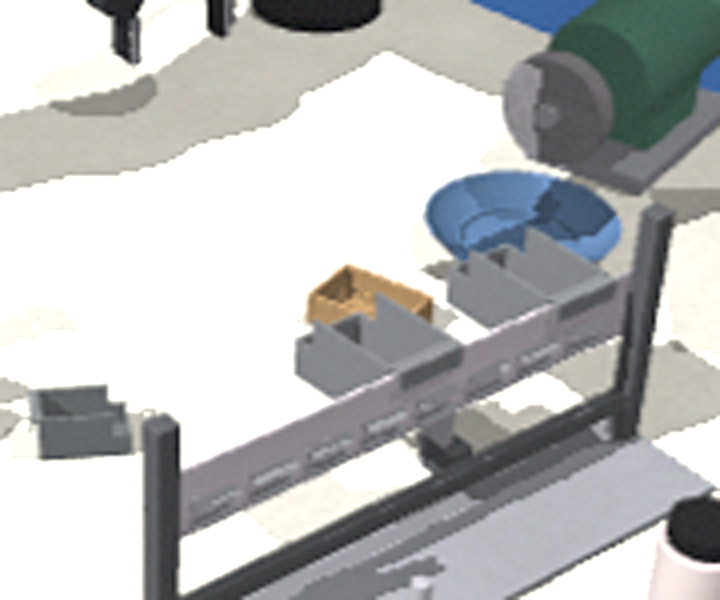

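The top view shows the bin squarely on the rail, with its +y side at x≈323 touching the stop bar. It measures y -15.5 to 44.4 mm against the stop face at 44.5 mm. Handing in.

```bash
python3 -c "
from bench import r
print(r.hand_in())"
```

```text
the job is handed in; nothing more can be done
None
```

The bin now hangs by its lip on the louvred rail, up against the stop. I handed the job in at about 16.5 s, and the hand-in gives no verdict.

- **Bin choice:** of the three loose grey bins, I took the medium one. It measured 109 x 60 mm including the lip, about 55 mm high, which matches the given size.
- **Hanging:** I touched the back wall lightly to the rail's front face (about 6 N), backed off a little over 1 mm and lowered in steps of 1 mm or less. It landed with about 3.5 N, roughly 31 mm clear of the stop. That puts the rail's top at about 148.7 mm, and the depth cameras gave about 149–150 mm.
- **Sliding:** I slid it with at most about 6.5 N pressing on the rail (net readings between moves). It stopped at the expected place with 5–6 N sideways, part of which was rail friction. I then let go and moved the arm clear.
- **Last checks:** the top camera has the bin square at rack y -15.5 to 44.4 mm, against a stop face at about 44.5 mm. That camera can't show a gap under a millimetre, so "snug" rests mainly on the contact felt before release. The scene camera shows the tab behind the rail and the nearby bench items in their places; the hammer, jar and ring blank I did not check again, but the arm never went near them.
- **Disagreement:** the two cameras differed by about 4–5 mm sideways. I used their mean, and touching the rail bore it out to within about 1 mm.

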